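# Rebuild the leaning paint strainer: disc, spacer, cap

## Robot

A 7-joint arm with a two-finger parallel gripper is mounted at the origin on the work surface. World frame = base frame: x ahead of the robot, y to its left, z up, the work surface at z = 0. Lengths are in m, angles in rad, forces in N, time in s.
With the tool pointing down it reaches from about 0.4 to 0.85 m from the base axis. Payload 6.9 kg.
Tool frame: the origin (TCP) lies at the very end of the fingers, on their centre line; the grasp point (between the pads) lies 19 mm behind it; y points along the fingers, x is the direction in which the jaws open and shut, and the axes are right-handed (so a half turn about y gives the same grasp; the last joint's range is limited). The gripper opens to 85 mm and grips with 20 to 120 N. Pads are 22 mm wide; open, the fingers measure 114 mm over their backs; the gripper's body (76 mm by 85 mm) begins 54 mm behind the grasp point. The pads swing forward as they close: fully open they stand 13 mm farther back than shut.
Start: joints at [1.232, 0.507, -0.238, 1.5, 0.126, 1.149, -0.155], TCP at [0.269, -0.564, 0.231] pointing down, gripper open.
Joint ranges: [-3.08, 3.08], [-0.24, 2.05], [-1.43, 1.35], [0, 2.5], [-1.52, 4.66], [0.17, 1.96], [-2.89, 2.89]. Speed limits (rad/s): [2.39, 2.39, 3.14, 3.14, 3.14, 3.14, 3.14].

## Interface

Orientations are given as [roll, pitch, yaw] about the fixed x, y, z axes, in that order (R = Rz(yaw) Ry(pitch) Rx(roll)).
In Python, from plant import r gives the robot as it stands. The module is installed in compiled form; this text tells all that it offers.
- The arm moves only by the shell command python3 -m pendant 'ROWS' [OPENING] [FORCE]. ROWS is text: rows parted by semicolons, each of 6 numbers parted by spaces: the shift along the tool's x, y, z in m, then the turn, a rotation vector about the tool's x, y, z in degrees. A call has 1 to 8 rows; each row shifts and turns the commanded pose from where the row before left it, along the tool's axes as they then stand; what a row does not reach is not made up. A row lasts 1/8 s, in which the tool goes at most 62.5 mm and 10.7 degrees, less where a joint would pass 70% of its speed; a pose out of reach is approached as far as the arm can. A call with a gripper value outside its range is refused whole. OPENING is the closure, from 0 (fully open) to 1 (shut), set as the call begins (- or left out, the last holds). The fingers move at their own pace and stop on an object; FORCE is the grip in N (left out, the last holds). Time passes only in rows, so rows that do not move let the fingers close. It gives the time, the measured TCP pose, the force and the opening at its end, in the units of the state.
- r.read_state(): the state, without advancing time (a new reading comes with each control period).
- r.read_camera(name): name is "side" or "top" or "wrist"; returns a dict with "frame" (480x640x3 uint8, blue, green, red), "fx", "fy", "cx", "cy" (pixels), "eye" and "attitude" of the camera in the world. Camera axes: x right, y up, looking along -z (the intrinsics and any distortion apply to the point x, -y, -z); pixel columns grow to the right and rows downward; lengths in m; the calibration is good to about 2 mm. A picture is of the moment at which its call begins. There is no depth.
- r.close_job(): hands the job in, once; it reports no verdict.
Trained networks look in a picture, given as the dict that the camera call returned (one of the last four; its "shot" number tells which), for a name from the list of things; names that differ only in an ending like _2 or _b are one class to them, and where a whole thing is asked for, a point or a joint stands for the part that bears it (a point fixed in the world has none). Each returns a list of dicts, best first, with "p" (0 to 1); they miss things now and then, are a little off and sometimes report something else, mostly with a low value. They report only what shows in the picture. A call takes as long as a camera call. They do not tell look-alikes from the thing itself.
- r.masks_of(picture, query): "pixels" (480x640 bool, what is visible of it) and "xy" ([column, row] in pixels, amid what is visible of it).
- r.spot_point(picture, query): "xy" ([column, row] in pixels: a listed point, or the origin of a listed thing).
The state is a dict: "time": time; "q": joint angles; "joint_velocities": joint speeds; "joint_torque": joint torques, N m; "eef_pos": TCP position; "orientation": TCP orientation; "ft_force": force on the tool from outside, world axes, zero at the start; "torque": the same for the moment, N m; "gripper_width": finger opening in m.
Only numpy, scipy, OpenCV 4.12 (cv2) and the standard library are available. Lean on these libraries where they do the work, as an engineer would, in place of code of your own. Each camera call takes 0.05 s, during which the arm holds its last target. There are 200 camera calls.

## Task

Put the paint strainer back together on the brass pin of its leaning stand: first the perforated steel disc with its orange hub up, then the white spacer ring, and last the red cap, each pushed fully home on the one below. Let go of everything at the end, and leave the brass air cap, the mixing cup and the spatula where they are.

Things in the scene. Friction and masses are not known exactly. Their poses are not given: they have to be found in the camera images.
- stand: Fixed grey base plate 150 x 120 mm (12 mm thick) with a blue round strainer housing that leans 30 degrees from vertical towards the stand's -x side (roughly towards the robot). Origin: centre of the base plate's underside, on the bench; z up. It cannot move. Tins, a pot (140 mm tall) and a spray gun stand along the bench's far edge, beyond world x = 0.77 m, and other equipment at the sides, beyond 0.5 m left and right.
- post: Fixed brass pin of the strainer, leaning with the housing. Origin: centre of the flat round dark seat (70 mm across, 85 mm above the bench) at the foot of the pin; z runs along the pin, up and out of the seat, 30 degrees from vertical; x is the uphill direction in the seat's plane. Pin 16 mm in diameter, 52 mm long from the seat, its last 7 mm tapering to 8 mm. Layers slide on along z; nothing else is near the pin.
- post_tip (a point): Tip of the pin, 52 mm from the seat.
- mat: Fixed black rubber mat 220 x 220 x 3 mm on which the three parts and the brass air cap lie, each about 110 mm from its neighbours, in any arrangement. Origin: centre of its underside.
- strainer_disc: Strainer disc: steel flange 70 mm across and 5 mm thick with a ring of small holes, and an orange hub 44 mm in outer diameter rising to 18 mm above the underside; a 20 mm bore goes right through. Lies flat, hub up. Origin: centre of the underside, z up out of the hub. About 80 g. Can be gripped by the hub, between 5 and 18 mm. On the pin, hub up: its underside rests on the seat.
- spacer: Spacer: plain white ring, 44 mm outer diameter, 20 mm through bore, 18 mm tall, lying flat. Origin: centre of the underside, z up. About 40 g. On the pin its underside rests on the top of the disc's hub, 18 mm from the seat along the pin.
- cap: Cap: red, skirt 48 mm across and 20 mm tall with black ribs, above it a round grip 30 mm in diameter from 20 to 40 mm above the underside. Blind bore from below, 20 mm in diameter, 18 mm deep. Stands grip up. Origin: centre of the underside, z up. About 60 g. On the pin its rim rests on the top of the spacer, 36 mm from the seat; the pin goes 16 mm into it.
- air_cap: Brass spray-gun air cap, 32 mm across and 24 mm tall, lying on the rubber mat among the three parts; NOT part of the strainer; origin at the centre of its underside. Loose bystander.
- mixing_cup: Open white mixing cup, 68 mm across, 85 mm tall, between the stand and the mat, farther from the robot; origin under its centre. Loose bystander.
- spatula: Paint spatula lying flat, 190 mm long, roughly along world x, between the stand and the mat, nearer the robot; origin under its middle. Loose bystander.
Things that resemble listed ones, but are neither listed nor needed, are in the scene too. There is more than one size of the cap; the job needs the middle-sized.

How it is judged:
On the way, in this order (a step that is already met when the one before it is completed fails the run):
1. the strainer disc sits on the seat, on the pin (z of strainer_disc in the frame of post between -0.003 and 0.004 m and x of strainer_disc in the frame of post between -0.005 and 0.005 m and y of strainer_disc in the frame of post between -0.005 and 0.005 m and angle between the z axis of strainer_disc and the z axis of post, either way round below 0.12 rad), for 0.2 s.
2. the spacer sits on the disc, on the pin (all of step 1 and z of spacer in the frame of post between 0.014 and 0.023 m and x of spacer in the frame of post between -0.005 and 0.005 m and y of spacer in the frame of post between -0.005 and 0.005 m and angle between the z axis of spacer and the z axis of post, either way round below 0.12 rad), for 0.2 s.
3. the cap sits on the spacer, over the pin (z of cap in the frame of post between 0.032 and 0.041 m and x of cap in the frame of post between -0.005 and 0.005 m and y of cap in the frame of post between -0.005 and 0.005 m and angle between the z axis of cap and the z axis of post, either way round below 0.12 rad), for 0.2 s.
At the end, for the whole second after the job is handed in: On the pin, square to it (within 0.12 rad) and within 5 mm of its axis in each direction: disc flat on the seat (underside -3 to 4 mm from it), spacer on the disc's hub, cap down on the spacer (underside 32 to 41 mm from the seat); all three released and at rest (under 0.02 m/s) (all of step 1 and all of step 3 and z of spacer in the frame of post between 0.014 and 0.041 m and x of spacer in the frame of post between -0.005 and 0.005 m and y of spacer in the frame of post between -0.005 and 0.005 m and angle between the z axis of spacer and the z axis of post, either way round below 0.12 rad and contact force between the fingers and strainer_disc below 0.05 N and contact force between the fingers and spacer below 0.05 N and contact force between the fingers and cap below 0.05 N and linear speed of each of strainer_disc, spacer, cap below 0.02 m/s); the robot touches nothing.
It fails at once if the air cap, the mixing cup or the spatula is shifted by more than 30 mm (distance of any of air_cap, mixing_cup, spatula from where it was at the start of the episode above 0.03 m).
It also fails if it takes over 67 s, if anything falls off the work surface, if the arm or the gripper's body presses on something with over 40 N, if the wrist force passes 120 N, or if a joint passes its speed limit or range.

## Working session

There is one attempt and no reset: what is moved stays moved. The work goes in short steps, Python scripts to look and compute and a shell command to move; the robot and the scene stay as the last step left them, time stands still between calls to the robot, and variables do not carry over. Pictures are saved under pics/ and viewed, about 8 in all and at most 12, crops included, and the job is handed in when it is done.

```bash
mkdir -p pics; ls; cat > h.py <<'E'
import numpy as np, cv2
from scipy.spatial.transform import Rotation as R
from plant import r
def att(c):
    a=np.array(c["attitude"],float)
    if a.shape==(3,3): return a
    return R.from_euler('xyz',a).as_matrix() if a.size==3 else R.from_quat(a).as_matrix()
def ray(c,xy):
    d=np.array([(xy[0]-c["cx"])/c["fx"],-(xy[1]-c["cy"])/c["fy"],-1.])
    d=att(c)@d; return np.array(c["eye"]),d/np.linalg.norm(d)
def onz(c,xy,z):
    e,d=ray(c,xy); return e+d*(z-e[2])/d[2]
def proj(c,p):
    v=att(c).T@(np.array(p)-np.array(c["eye"])); return c["cx"]+c["fx"]*v[0]/-v[2], c["cy"]-c["fy"]*v[1]/-v[2]
E
python3 - <<'E'
from h import *
s=r.read_state();print({k:np.round(v,3).tolist() for k,v in s.items()})
im=[]
for n in("top","side"):
    c=r.read_camera(n);im.append(c["frame"]);print(n,{k:v for k,v in c.items() if k!="frame"})
    cv2.imwrite(f"pics/{n}0.png",c["frame"])
    for q in("stand","post","post_tip","mat","strainer_disc","spacer","cap","air_cap","mixing_cup","spatula"):
        for d in r.spot_point(c,q)[:4]:
            if d["p"]>.2: print(q,"spot",np.round(d["xy"],1),round(d["p"],2),np.round(onz(c,d["xy"],.003),3))
        for d in r.masks_of(c,q)[:4]:
            if d["p"]>.2: print(q,"mask",np.round(d["xy"],1),round(d["p"],2),d["pixels"].sum())
E
```

```text
pics
{'time': 0.0, 'q': [1.231, 0.508, -0.238, 1.501, 0.126, 1.149, -0.155], 'joint_velocities': [0.0, -0.001, 0.0, -0.001, 0.002, 0.0, 0.001], 'joint_torque': [0.0, -62.06, -2.187, -24.966, 0.013, 0.012, 0.0], 'eef_pos': [0.269, -0.564, 0.23], 'orientation': [-1.571, 0.002, -1.126], 'ft_force': [-0.697, -0.719, 0.019], 'torque': [0.009, 0.038, -0.002], 'gripper_width': 0.086}
top {'fx': 564.9183489172855, 'fy': 564.9183489172855, 'cx': 311.6129435707515, 'cy': 237.93813012300055, 'eye': array([ 0.34535828, -0.04379744,  1.27572323]), 'attitude': array([ 0.14715241, -0.0017039 , -1.55463855]), 'shot': 1}
stand spot [197.9 214.5] 0.67 [0.584 0.218 0.003]
stand mask [197.  214.4] 0.74 3348
stand mask [366.9 257.4] 0.27 269
post spot [192.8 208.1] 0.44 [0.599 0.231 0.003]
post mask [189. 210.] 0.58 101
post_tip spot [186.4 216.5] 0.42 [0.579 0.245 0.003]
post_tip mask [191.9 210.1] 0.45 103
mat spot [389.3 242.4] 0.9 [ 0.527 -0.22   0.003]
mat spot [417.6 264.9] 0.28 [ 0.476 -0.284  0.003]
mat mask [385.5 243.1] 0.63 7841
strainer_disc spot [415.6 223.3] 0.56 [ 0.572 -0.28   0.003]
stra
[... 1399 characters left out ...]
326.2] 0.67 515
cap spot [369.1 390. ] 0.89 [ 0.477 -0.275  0.003]
cap spot [313.4 450.4] 0.76 [ 0.354 -0.304  0.003]
cap spot [420.5 456.7] 0.63 [ 0.481 -0.395  0.003]
cap spot [366.7 235. ] 0.59 [ 0.669 -0.002  0.003]
cap mask [370.4 385.7] 0.83 825
cap mask [309.8 449.1] 0.77 1890
cap mask [421.6 451.5] 0.71 630
air_cap spot [388.  307.1] 0.54 [ 0.598 -0.167  0.003]
air_cap mask [386.5 308.7] 0.47 188
air_cap mask [334.8 331.5] 0.23 481
mixing_cup spot [363.7 234.3] 0.71 [0.665 0.003 0.003]
mixing_cup mask [368.4 217.9] 0.85 1361
spatula spot [266.1 279.9] 0.87 [0.437 0.009 0.003]
spatula mask [280.  275.3] 0.85 1752
spatula mask [368.5 217.9] 0.42 1420
spatula mask [387.7 305.3] 0.24 187
```

View pics/top0.png

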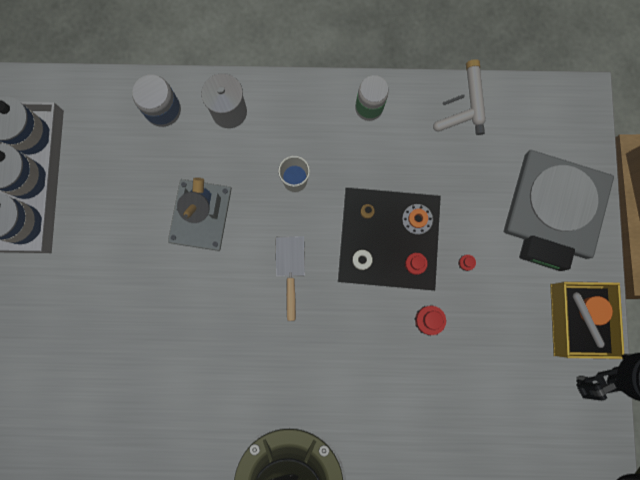

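View pics/side0.png

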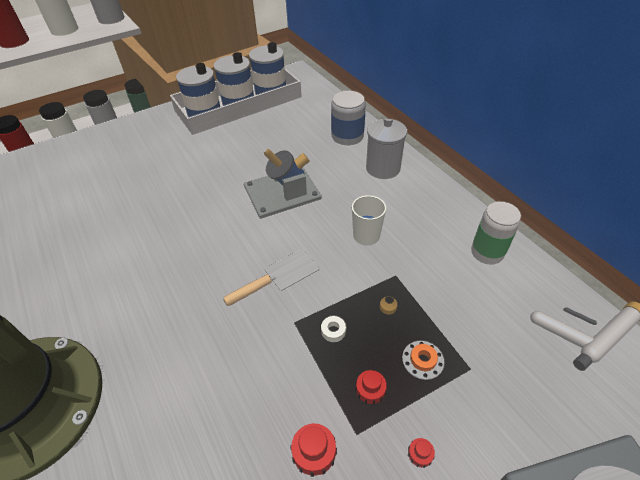

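Look-alikes (top view): red caps are big at (431,320), middle on the mat at (417,264) and small at (467,263). Orange: the disc on the mat at (418,219), versus an orange lid in the yellow box at (599,310). White: the spacer at (362,260), versus the cup and tin lids. I choose the mat parts and will measure sizes to confirm.

```bash
cat > m.py <<'E'
from h import *
def blob(c,near,kind,rad=40):
    f=c["frame"];hsv=cv2.cvtColor(f,cv2.COLOR_BGR2HSV).astype(int);h,s,v=hsv[...,0],hsv[...,1],hsv[...,2]
    m={"orange":(h>4)&(h<20)&(s>150)&(v>120),"red":((h<4)|(h>172))&(s>120)&(v>70),"white":(s<60)&(v>110)}[kind].astype(np.uint8)
    y,x=np.mgrid[:f.shape[0],:f.shape[1]]; m[(x-near[0])**2+(y-near[1])**2>rad**2]=0
    n,l,st,ce=cv2.connectedComponentsWithStats(m)
    i=1+np.argmax(st[1:,4]); k=(l==i).astype(np.uint8)
    cs,_=cv2.findContours(k,cv2.RETR_EXTERNAL,cv2.CHAIN_APPROX_NONE)
    return cv2.fitEllipse(max(cs,key=len)),k
E
python3 - <<'E'
from m import *
for n,pts in(("top",dict(orange=(418,219),white=(362,260),red=(417,264))),("side",dict(orange=(424,357),white=(334,329),red=(371,385)))):
    c=r.read_camera(n)
    for k,p in pts.items():
        e,_=blob(c,p,k,18 if n=="top" else 24)
        z={"orange":.018,"white":.018,"red":.02}[k]
        D=np.linalg.norm(onz(c,p,z)-c["eye"]); print(n,k,np.round(e[0],1),"dia mm",np.round(np.array(e[1])/c["fx"]*D*1e3,1),np.round(onz(c,e[0],z),4))
    if n=="side":
        for p,w in(((313,445),"big"),((421,451),"small")):
            e,_=blob(c,p,"red",40);D=np.linalg.norm(onz(c,p,.02)-c["eye"]);print(w,np.round(np.array(e[1])/c["fx"]*D*1e3,1))
a=cv2.imread("pics/top0.png")[165:265,150:250];b=cv2.imread("pics/side0.png")[130:230,230:340]
cc=cv2.imread("pics/side0.png")[280:480,280:480]
out=np.hstack([cv2.resize(a,(400,400),interpolation=2),cv2.resize(cc,(400,400),interpolation=2)]);cv2.imwrite("pics/crop1.png",out)
E
```

```text
top orange [418.  218.1] dia mm [39.6 40.7] [ 0.5812 -0.2829  0.018 ]
top white [362.  259.3] dia mm [41.9 42.8] [ 0.4853 -0.1564  0.018 ]
top red [416.3 263.2] dia mm [48.1 48.9] [ 0.4783 -0.2775  0.02  ]
side orange [423.8 356.8] dia mm [42.9 46.3] [ 0.5811 -0.2823  0.018 ]
side white [333.  328.3] dia mm [43.5 45.5] [ 0.4841 -0.1571  0.018 ]
side red [370.8 385.8] dia mm [49.9 54.2] [ 0.4779 -0.2759  0.02  ]
big [70.  79.4]
small [38.3 44.8]
```

View pics/crop1.png

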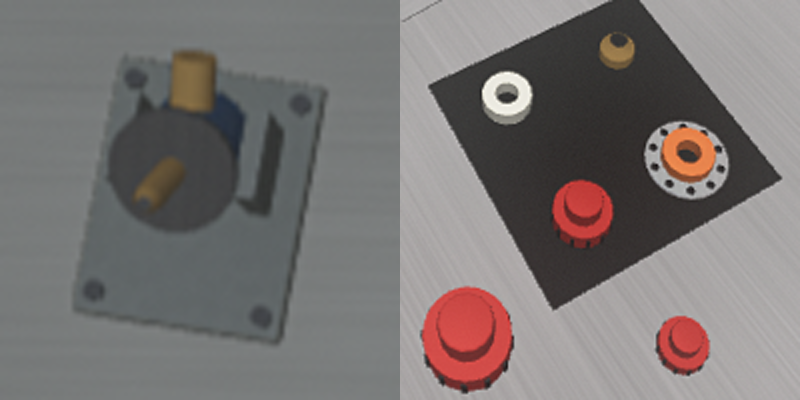

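```bash
python3 - <<'E'
from h import *
c=r.read_camera("top")
P=[onz(c,p,.012) for p in((180.75,178.75),(231.75,187.5),(220.5,250.75),(168.5,242.5))]
P=np.array(P);print(np.round(P,4),"ctr",P.mean(0).round(4))
x=P[0]-P[3]+P[1]-P[2];y=P[0]-P[1]+P[3]-P[2]
print("len",np.linalg.norm(x)/2,np.linalg.norm(y)/2,"yaw",np.degrees([np.arctan2(x[1],x[0]),np.arctan2(-y[0],y[1])]))
print("seat",onz(c,(193.5,207),.085),"tip",onz(c,(186.5,214.2),.130))
s=r.read_camera("side");
for n,q in(("post",.085),("post_tip",.130)):
    for cc in(c,s):
        d=r.spot_point(cc,n)[0]; print(n,np.round(onz(cc,d["xy"],q),4))
w=r.read_camera("wrist");print({k:v for k,v in w.items() if k!="frame"})
T=R.from_euler('xyz',r.read_state()["orientation"]).as_matrix();e=np.array(r.read_state()["eef_pos"])
print("cam in tool",T.T@(w["eye"]-e), "rot\n",(T.T@att(w)).round(3))
E
```

```text
[[0.6651 0.2597 0.012 ]
 [0.6465 0.1419 0.012 ]
 [0.5001 0.1619 0.012 ]
 [0.517  0.28   0.012 ]] ctr [0.5822 0.2109 0.012 ]
len 0.14862184317390745 0.11928677608106682 yaw [-7.77113697 -8.5501651 ]
seat [0.58485544 0.21172096 0.085     ] tip [0.56044182 0.21578534 0.13      ]
post [0.5881 0.216  0.085 ]
post [0.5859 0.223  0.085 ]
post_tip [0.5601 0.2125 0.13  ]
post_tip [0.5578 0.223  0.13  ]
{'fx': 395.17821338035435, 'fy': 395.17821338035435, 'cx': 323.3084925316548, 'cy': 244.9977010505257, 'eye': array([ 0.33250812, -0.53458304,  0.37422877]), 'attitude': array([-2.83724198e-01,  5.71252147e-04, -1.12532192e+00]), 'shot': 7}
cam in tool [ 0.00066477 -0.14296799  0.0701616 ] rot
 [[ 1.    -0.001  0.   ]
 [ 0.     0.28  -0.96 ]
 [ 0.001  0.96   0.28 ]]
```

```bash
cat >> h.py <<'E'
YAW=np.radians(-8.1)
SEAT=np.array([.585,.2118,.085])
SX=np.array([np.cos(YAW),np.sin(YAW),0]);SY=np.array([-np.sin(YAW),np.cos(YAW),0])
PZ=-.5*SX+np.array([0,0,np.cos(np.pi/6)])
DOWN=np.column_stack([-SY,[0,0,-1],SX])
TILT=np.column_stack([-SY,-PZ,np.cross(-SY,-PZ)])
def plan(pos,rot=None):
    s=r.read_state();T=R.from_euler('xyz',s["orientation"]).as_matrix();p=np.array(s["eef_pos"])
    print("t",s["time"],"pos",p.round(4),"F",np.round(s["ft_force"],1),"w",round(s["gripper_width"],4))
    print("shift mm in tool axes",((T.T@(np.array(pos)-p))*1e3).round(1), "in target axes",None if rot is None else ((rot.T@(np.array(pos)-p))*1e3).round(1))
    if rot is not None: print("turn deg",np.degrees(R.from_matrix(T.T@rot).as_rotvec()).round(2))
E
python3 - <<'E'
from h import *
plan([.581,-.2826,.16],DOWN)
E
```

```text
t 2.55 pos [ 0.2689 -0.5642  0.2313] F [0.4 0.4 0.2] w 0.0853
shift mm in tool axes [-119.9   71.3  402.9] in target axes [-322.7   71.3  269.3]
turn deg [ 0.000e+00  3.358e+01 -1.000e-02]
```

```bash
python3 -m pendant '-15 0 0 0 0 0' 2>&1 | head -3; echo
```

```text
time: 2.68
eef_pos: [0.2431, -0.5095, 0.2298]
orientation: [-1.57, -0.001, -1.126]
```

That row was a slip: I typed mm where metres were expected. It was clipped to 62 mm in a harmless direction, and I'll use metres from here.

```bash
python3 -m pendant '-0.008 0.005 0.050 0 0 0;-0.008 0.009 0.050 0 0 0;-0.008 0.009 0.050 0 0 0;-0.008 0.009 0.050 0 0 0;-0.008 0.009 0.050 0 0 0;-0.008 0.009 0.050 0 0 0;-0.008 0.009 0.050 0 0 0;-0.008 0.009 0.050 0 0 0' 0; python3 -m pendant '0 0 0 0 8.5 0;0 0 0 0 8.5 0;0 0 0 0 8.5 0;0 0 0 0 8.1 0;0 0 0 0 0 0'; python3 - <<'E'
from h import *
plan([.581,-.2826,.16],DOWN)
w=r.read_camera("wrist");cv2.imwrite("pics/w1.png",w["frame"])
for n,z in (("strainer_disc",.003),("cap",.003),("spacer",.003)):
    for d in r.spot_point(w,n)[:2]: print(n,round(d["p"],2),np.round(d["xy"],0),np.round(onz(w,d["xy"],z),4))
print(proj(w,[.581,-.2826,.021]))
E
```

```text
time: 3.68
eef_pos: [0.5769, -0.277, 0.1631]
orientation: [-1.571, -0.0, -1.126]
ft_force: [-0.2, -0.8, 0.8]
gripper_width: 0.0852
time: 4.3
eef_pos: [0.5757, -0.2777, 0.1633]
orientation: [-1.571, -0.0, -1.711]
ft_force: [0.0, 0.3, 0.1]
gripper_width: 0.0856
t 4.3 pos [ 0.5757 -0.2777  0.1633] F [0.  0.3 0.1] w 0.0856
shift mm in tool axes [4.1 3.3 6. ] in target axes [4.1 3.3 6. ]
turn deg [0.   0.05 0.02]
strainer_disc 0.82 [329. 216.] [ 0.581  -0.2838  0.003 ]
cap 0.9 [471. 309.] [ 0.485  -0.3913  0.003 ]
cap 0.85 [334. 333.] [ 0.4792 -0.2748  0.003 ]
spacer 0.96 [196. 346.] [ 0.483  -0.1548  0.003 ]
(np.float64(327.4430724541173), np.float64(220.8778805496474))
```

View pics/w1.png

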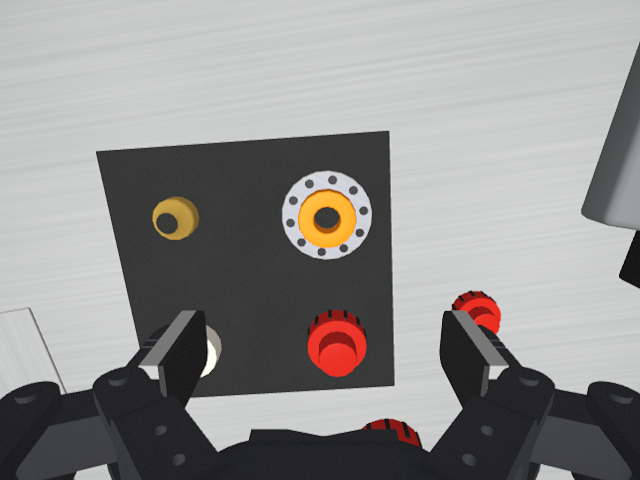

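The view shows the disc on the mat at (327,216), the cap at (336,343) and the spacer at (205,345). All agree with the side and top estimates. Descending on the hub.

```bash
python3 -m pendant '0.0041 0.030 0.006 0 0 0;0 0.040 0 0 0 0;0 0.040 0 0 0 0;0 0.030 0 0 0 0;0 0.014 0 0 0 0;0 0 0 0 0 0;0 0 0 0 0 0' 0; python3 -m pendant '0 0 0 0 0 0;0 0 0 0 0 0;0 0 0 0 0 0;0 0 0 0 0 0;0 0 0 0 0 0;0 0 0 0 0 0' 1 50; python3 - <<'E'
from h import *
plan([.581,-.2826,.009],DOWN)
w=r.read_camera("wrist");cv2.imwrite("pics/w2.png",w["frame"])
E
```

```text
time: 5.38
eef_pos: [0.5818, -0.2832, 0.0106]
orientation: [-1.569, -0.001, -1.712]
ft_force: [-0.3, -0.1, 0.7]
gripper_width: 0.0851
time: 6.12
eef_pos: [0.5813, -0.2829, 0.0105]
orientation: [-1.57, -0.0, -1.712]
ft_force: [-1.1, 1.6, 6.9]
gripper_width: 0.0417
t 6.125 pos [ 0.5813 -0.2829  0.0105] F [-1.1  1.6  6.9] w 0.0417
shift mm in tool axes [-0.3  1.5 -0.4] in target axes [-0.3  1.5 -0.4]
turn deg [-0.07 -0.    0.02]
```

View pics/w2.png

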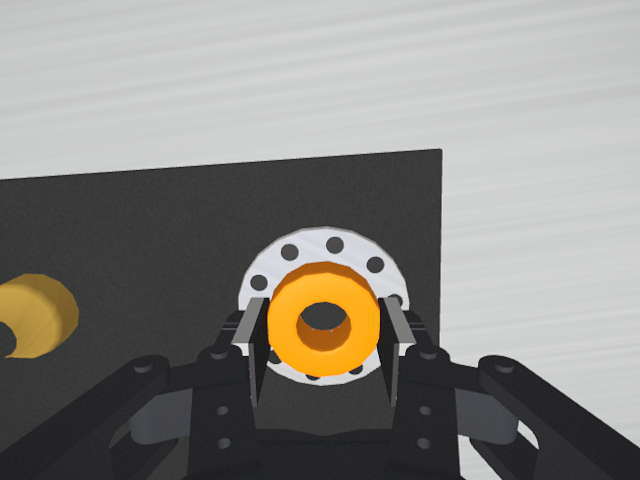

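Hub gripped centrally between the pads (bore at (325,325)). Lifting and carrying.

```bash
python3 -m pendant '0 -0.020 0 0 0 0;0 -0.050 0 0 0 0;0 -0.060 0 0 0 0;0 -0.060 0 0 0 0;0 0 0 0 0 0' - 80; python3 - <<'E'
from h import *
plan(SEAT+PZ*(.095+.0075),TILT)
w=r.read_camera("wrist")
for d in r.spot_point(w,"strainer_disc")[:1]:
    s=r.read_state();T=R.from_euler('xyz',s["orientation"]).as_matrix();print(d["p"],T.T@(onz(w,d["xy"],s["eef_pos"][2]-.0075)-s["eef_pos"]))
E
```

```text
time: 6.8
eef_pos: [0.5835, -0.2839, 0.2052]
orientation: [-1.561, -0.003, -1.713]
ft_force: [0.2, -0.2, -1.4]
gripper_width: 0.04
t 6.8 pos [ 0.5835 -0.2839  0.2052] F [ 0.2 -0.2 -1.4] w 0.04
shift mm in tool axes [-491.    28.9 -120.1] in target axes [-490.9  -32.5 -119.3]
turn deg [2.943e+01 2.000e-02 1.700e-01]
0.76 [0.00210813 0.00750198 0.00146654]
```

```bash
python3 -m pendant '-0.055 0 -0.013 0 0 0;-0.055 0 -0.013 0 0 0;-0.055 0 -0.013 0 0 0;-0.055 0 -0.013 0 0 0;-0.055 0 -0.013 0 0 0;-0.055 0 -0.013 0 0 0;-0.055 0 -0.013 0 0 0;-0.055 0 -0.013 0 0 0'; python3 -m pendant '-0.051 0 -0.016 7.5 0 0;0 0 0 7.5 0 0;0 0 0 7.5 0 0;0 0 0 7.0 0 0;0 0 0 0 0 0;0 0 0 0 0 0'; python3 - <<'E'
from h import *
plan(SEAT+PZ*(.095+.0075),TILT)
for n in("side","top"):
  s=r.read_camera(n);f=s["frame"];cv2.imwrite(f"pics/{n}3.png",f)
w=r.read_camera("wrist");cv2.imwrite("pics/w3.png",w["frame"])
E
```

```text
time: 7.9
eef_pos: [0.5387, 0.1688, 0.1973]
orientation: [-1.574, -0.002, -1.713]
ft_force: [1.4, 1.3, -1.4]
gripper_width: 0.0398
time: 8.65
eef_pos: [0.5325, 0.2195, 0.1977]
orientation: [-1.086, -0.005, -1.715]
ft_force: [1.2, -0.2, -0.2]
gripper_width: 0.0405
t 8.65 pos [0.5325 0.2195 0.1977] F [ 1.2 -0.2 -0.2] w 0.0405
shift mm in tool axes [ 0.1 22.  -9.5] in target axes [  0.3  21.6 -10.4]
turn deg [2.2  0.02 0.32]
```

View pics/w3.png

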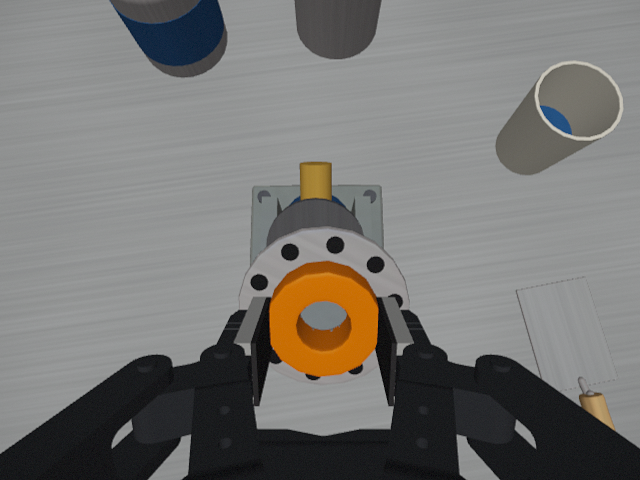

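```bash
python3 - <<'E'
from h import *
w=r.read_camera("wrist")
for p in((252,186),(382,186)): print(onz(w,p,.012).round(4))
# seat visible width columns at several rows
g=cv2.cvtColor(w["frame"],cv2.COLOR_BGR2GRAY)
for row in(210,215,220): print(row,g[row,250:385:3])
b=cv2.resize(cv2.imread("pics/side0.png")[140:220,240:330],None,fx=6,fy=6,interpolation=cv2.INTER_CUBIC)
cv2.imwrite("pics/crop2.png",b)
E
```

```text
[0.6642 0.2633 0.012 ]
[0.6468 0.1447 0.012 ]
210 [145 121 124 123 123 123 126 123 124  48  59  74  79  75  74  77  78  75
  75  77  78  77  78  81  78  78  78  78  79  75  75  76  59 121  58 127
 123 125 124 123 121 122 123 124 127]
215 [146 122 122 124 123 123 124 122 124  48  76  77  77  75  75  79  78  78
  75  78  78  75  77  80  79  78  76  76  77  76  72  76  77  79  51 129
 122 123 124 124 122 121 122 121 112]
220 [146 123 124 123 125 124 124 126  70  79  77  74  76  74  75  79  78  77
  76  75  76  77  80  82  78  79  76  76  79  77  76  78  76  78  75  67
 127 124 124 124 124 121 123 121 116]
```

View pics/crop2.png

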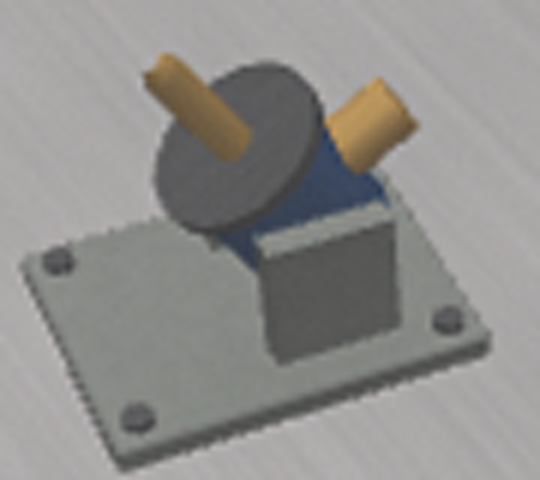

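```bash
python3 - <<'E'
from h import *
s=r.read_camera("side");w=r.read_camera("wrist")
print("side seat",onz(s,(279.8,164.5),.085).round(4),"tip",onz(s,(266.3,152.2),.130).round(4))
for p in((314.5,255),): print("wrist seat",onz(w,p,.085).round(4))
st=r.read_state();T=R.from_euler('xyz',st["orientation"]).as_matrix();p=np.array(st["eef_pos"])
print("disc centre px expected", proj(w,p+T[:,1]*.0075), "hub top",proj(w,p-T[:,1]*.0105))
print("seat px for nominal",proj(w,SEAT),"for +4mm",proj(w,SEAT+.004*SY))
E
```

```text
side seat [0.5846 0.2104 0.085 ] tip [0.5571 0.2098 0.13  ]
wrist seat [0.5787 0.2158 0.085 ]
disc centre px expected (np.float64(320.5567350223762), np.float64(307.53349158671045)) hub top (np.float64(320.1984086674443), np.float64(328.4319383322701))
seat px for nominal (np.float64(318.86444911849077), np.float64(245.4425711655585)) for +4mm (np.float64(313.19314083791784), np.float64(245.47243696514815))
```

```bash
sed -i 's/^SEAT=.*/SEAT=np.array([.5845,.2138,.085])/' h.py; python3 - <<'E'
from h import *
plan(SEAT+PZ*(.062+.0075),TILT)
E
```

```text
t 8.95 pos [0.5336 0.2177 0.1984] F [ 0.2 -0.7 -0.6] w 0.0403
shift mm in tool axes [ -3.6  54.6 -10.6] in target axes [ -3.3  54.2 -12.6]
turn deg [ 2.08 -0.21  0.35]
```

```bash
python3 -m pendant '0 0 0 2.1 -0.2 0.3;-0.0033 0 -0.0126 0 0 0;0 0.030 0 0 0 0;0 0.024 0 0 0 0;0 0 0 0 0 0;0 0 0 0 0 0'; python3 - <<'E'
from h import *
plan(SEAT+PZ*(.062+.0075),TILT)
w=r.read_camera("wrist");s=r.read_camera("side")
cv2.imwrite("pics/w4.png",np.hstack([cv2.resize(w["frame"][200:400,220:420],(400,400)),cv2.resize(s["frame"][110:210,220:320],(400,400))]))
E
```

```text
time: 9.7
eef_pos: [0.5492, 0.2198, 0.1457]
orientation: [-1.046, -0.001, -1.711]
ft_force: [-0.4, 0.8, -1.6]
gripper_width: 0.0402
t 9.7 pos [0.5492 0.2198 0.1457] F [-0.4  0.8 -1.6] w 0.0402
shift mm in tool axes [1.  1.  0.6] in target axes [1.  1.  0.6]
turn deg [-0.04  0.1  -0.  ]
```

View pics/w4.png

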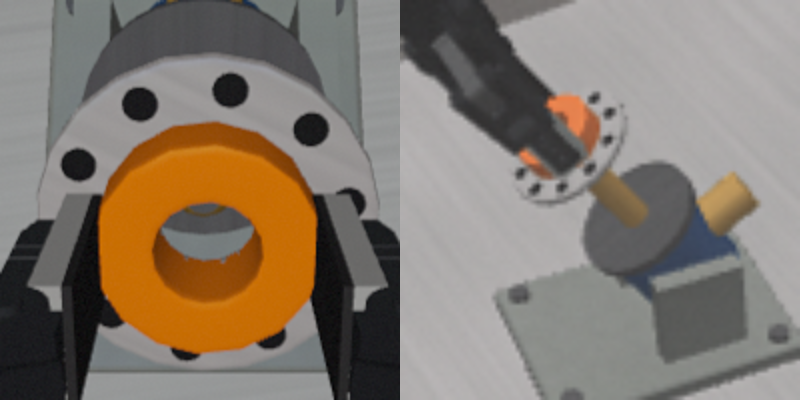

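```bash
python3 - <<'E'
from h import *
w=r.read_camera("wrist")
st=r.read_state();T=R.from_euler('xyz',st["orientation"]).as_matrix();p=np.array(st["eef_pos"])
def P(y,z,x=0): 
    u=np.array(proj(w,p+T@np.array([x,y,z]))); return ((u-[220,200])*2).round(1)
print("hubtop centre",P(-.0105,0),"bore near/far",P(-.0105,-.01),P(-.0105,.01),"hub outer",P(-.0105,-.022),P(-.0105,.022))
print("underside bore",P(.0075,-.01),P(.0075,.01), "flange",P(.0025,-.035),P(.0025,.035))
for o in(-.004,-.002,0,.002,.004): print(o,"tip near/far",P(.0175,o-.004),P(.0175,o+.004),"taper end",P(.0245,o-.008),"seat far",P(.0695,o+.035))
big=cv2.resize(w["frame"][285:345,290:360],None,fx=8,fy=8,interpolation=cv2.INTER_CUBIC);cv2.imwrite("pics/w5.png",big)
f=w["frame"];print(f[288:322,323].tolist())
E
```

```text
hubtop centre [200.7 256.3] bore near/far [200.8 303.7] [200.6 206.9] hub outer [200.9 358.4] [200.4 145.2]
underside bore [201.4 257.8] [201.3 169.8] flange [201.5 374.1] [200.8  56.9]
-0.004 tip near/far [201.7 228. ] [201.7 194.9] taper end [201.9 230.2] seat far [202.8  12.1]
-0.002 tip near/far [201.7 219.8] [201.7 186.5] taper end [201.9 222.4] seat far [202.8   4.8]
0 tip near/far [201.7 211.6] [201.6 178.1] taper end [201.9 214.5] seat far [202.7  -2.5]
0.002 tip near/far [201.7 203.3] [201.6 169.6] taper end [201.9 206.6] seat far [202.7  -9.8]
0.004 tip near/far [201.7 194.9] [201.6 161. ] taper end [201.9 198.6] seat far [202.7 -17.2]
[[6, 111, 201], [4, 110, 200], [0, 110, 200], [2, 111, 200], [13, 111, 201], [10, 111, 200], [6, 110, 199], [1, 110, 199], [10, 111, 200], [2, 109, 198], [3, 108, 198], [1, 105, 195], [1, 102, 192], [63, 91, 155], [85, 79, 75], [80, 78, 76], [80, 79, 78], [83, 78, 78], [69, 77, 83], [44, 68, 82], [64, 71, 79], [82, 80, 79], [81, 79, 79], [81, 80, 79], [82, 79, 81], [80, 79, 79], [83, 79, 79], [80, 78, 79], [85, 85, 82], [112, 112, 106], [129, 127, 120], [126, 124, 117], [126, 127, 119], [127, 127, 120]]
```

Looking through the bore, the pin tip appears at about (323,306) in the wrist image. That is laterally centred and about 1 mm off in tool z. Sliding on.

```bash
python3 -m pendant '0 0.006 -0.001 0 0 0;0 0.009 0 0 0 0;0 0.009 0 0 0 0;0 0.009 0 0 0 0;0 0.009 0 0 0 0;0 0.009 0 0 0 0;0 0 0 0 0 0'; python3 - <<'E'
from h import *
plan(SEAT+PZ*(0+.0075),TILT)
E
```

```text
time: 10.72
eef_pos: [0.5735, 0.218, 0.1061]
orientation: [-1.066, -0.015, -1.716]
ft_force: [-4.4, -1.3, -8.3]
gripper_width: 0.0401
t 10.725 pos [0.5735 0.218  0.1061] F [-4.4 -1.3 -8.3] w 0.0401
shift mm in tool axes [ 2.3 16.6 -0.3] in target axes [ 2.6 16.6 -0.6]
turn deg [1.09 0.26 0.85]
```

```bash
python3 -m pendant '0 0.006 0 0 0 0;0 0.006 0 0 0 0;0 0.003 0 0 0 0;0 0.003 0 0 0 0;0 0 0 0 0 0;0 0 0 0 0 0'; python3 - <<'E'
from h import *
plan(SEAT+PZ*(0+.0075),TILT)
w=r.read_camera("wrist");s=r.read_camera("side")
cv2.imwrite("pics/w6.png",np.hstack([cv2.resize(w["frame"][200:400,220:420],(400,400)),cv2.resize(s["frame"][110:210,220:320],(400,400))]))
E
```

```text
time: 11.48
eef_pos: [0.5808, 0.2171, 0.0935]
orientation: [-1.078, -0.024, -1.718]
ft_force: [-15.9, -3.6, -5.1]
gripper_width: 0.04
t 11.475 pos [0.5808 0.2171 0.0935] F [-15.9  -3.6  -5.1] w 0.04
shift mm in tool axes [ 2.6  2.1 -0.6] in target axes [ 2.7  2.  -0.7]
turn deg [1.77 0.35 1.35]
```

View pics/w6.png

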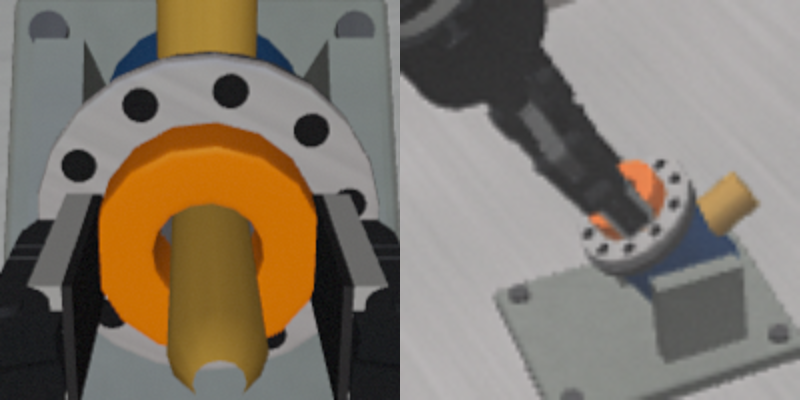

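```bash
python3 -m pendant '0 0.001 -0.0015 0 0 0;0 0.002 0 0 0 0;0 0.002 0 0 0 0;0 0 0 0 0 0;0 0 0 0 0 0'; python3 - <<'E'
from h import *
plan(SEAT+PZ*(0+.0075),TILT)
s=r.read_state();T=R.from_euler('xyz',s["orientation"]).as_matrix();print("F tool",T.T@np.array(s["ft_force"]),"M",T.T@np.array(s["torque"]))
E
```

```text
time: 12.2
eef_pos: [0.5817, 0.2168, 0.0918]
orientation: [-1.08, -0.025, -1.72]
ft_force: [-32.4, -5.9, 18.4]
gripper_width: 0.04
t 12.2 pos [0.5817 0.2168 0.0918] F [-32.4  -5.9  18.4] w 0.04
shift mm in tool axes [ 2.6  0.1 -0.7] in target axes [ 2.6  0.  -0.7]
turn deg [1.89 0.28 1.47]
F tool [ 11.10832366 -30.68758201 -18.90559033] M [-4.49775145  0.07311622 -2.24124641]
```

```bash
python3 -m pendant '0 0 0 0 0 0;0 0 0 0 0 0;0 0 0 0 0 0;0 0 0 0 0 0;0 -0.030 0 0 0 0;0 -0.050 0 0 0 0;0 -0.050 0 0 0 0;0 0 0 0 0 0' 0; python3 - <<'E'
from h import *
plan(SEAT+PZ*.14,TILT)
w=r.read_camera("wrist");s=r.read_camera("side");t=r.read_camera("top")
cv2.imwrite("pics/w7.png",np.hstack([w["frame"][120:420,170:470],cv2.resize(s["frame"][130:230,220:320],(300,300)),cv2.resize(t["frame"][165:265,150:250],(200,300))]))
E
```

```text
time: 13.2
eef_pos: [0.5274, 0.2338, 0.2122]
orientation: [-1.067, -0.01, -1.715]
ft_force: [0.3, 0.4, -1.4]
gripper_width: 0.0852
t 13.2 pos [0.5274 0.2338 0.2122] F [ 0.3  0.4 -1.4] w 0.0852
shift mm in tool axes [ 11.7   0.2 -12.2] in target axes [ 11.7  -0.1 -12.2]
turn deg [1.15 0.18 0.59]
```

View pics/w7.png

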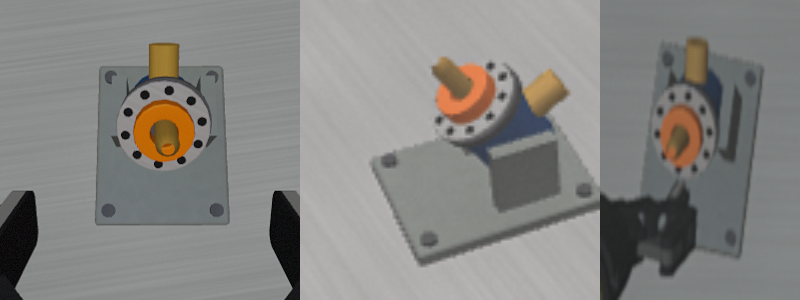

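Disc seated flat on the seat, hub up, with the pin through it. Next is the spacer.

```bash
python3 -m pendant '0.050 0 0 -7.5 0 0;0.050 0 0 -7.5 0 0;0.050 0 0 -7.5 0 0;0.050 0 0 -6.3 0 0;0.050 0 0 0 0 0;0.050 0 0 0 0 0;0 0 0 0 0 0'; python3 - <<'E'
from h import *
plan([.4847,-.157,.10],DOWN)
E
```

```text
time: 14.22
eef_pos: [0.4844, -0.0596, 0.2125]
orientation: [-1.543, -0.025, -1.729]
ft_force: [0.6, 1.1, 0.1]
gripper_width: 0.0854
t 14.225 pos [ 0.4844 -0.0596  0.2125] F [0.6 1.1 0.1] w 0.0854
shift mm in tool axes [ 93.3 115.2  12.4] in target axes [ 96.4 112.5  14. ]
turn deg [-1.58 -0.95  1.45]
```

```bash
python3 -m pendant '0 0 0 -1.6 -0.9 1.4;0.048 0.030 0.007 0 0 0;0.048 0.030 0.007 0 0 0;0 0.030 0 0 0 0;0 0 0 0 0 0'; python3 - <<'E'
from m import *
plan([.4847,-.157,.010],DOWN)
w=r.read_camera("wrist")
d=r.spot_point(w,"spacer")[0];print(d["p"],d["xy"],onz(w,d["xy"],.003).round(4))
e,_=blob(w,d["xy"],"white",70);print(e,onz(w,e[0],.018).round(4))
E
```

```text
time: 14.85
eef_pos: [0.4853, -0.1503, 0.1209]
orientation: [-1.575, 0.003, -1.705]
ft_force: [0.3, 0.2, 0.2]
gripper_width: 0.0855
t 14.85 pos [ 0.4853 -0.1503  0.1209] F [0.3 0.2 0.2] w 0.0855
shift mm in tool axes [  7.  110.9   0.8] in target axes [  6.7 110.9   0.4]
turn deg [ 0.24  0.43 -0.15]
0.92 [331.4, 234.0] [ 0.4863 -0.1567  0.003 ]
((329.8699951171875, 240.29991149902344), (67.07902526855469, 69.41429138183594), 179.7557373046875) [ 0.4862 -0.1555  0.018 ]
```

```bash
python3 -m pendant '0.0065 0.030 0.0005 0.2 0.4 0;0 0.030 0 0 0 0;0 0.030 0 0 0 0;0 0.020 0 0 0 0;0 0 0 0 0 0;0 0 0 0 0 0' 0; python3 -m pendant '0 0 0 0 0 0;0 0 0 0 0 0;0 0 0 0 0 0;0 0 0 0 0 0;0 0 0 0 0 0' 1 60; python3 - <<'E'
from m import *
plan([.4853,-.1565,.010],DOWN)
E
python3 -m pendant '0 -0.020 0 0 0 0;0 -0.060 0 0 0 0;0 -0.060 0 0 0 0;0 -0.060 0 0 0 0;0 0 0 0 0 0'; python3 - <<'E'
from m import *
plan(SEAT+PZ*(.085+.007),TILT)
w=r.read_camera("wrist")
st=r.read_state();T=R.from_euler('xyz',st["orientation"]).as_matrix();p=np.array(st["eef_pos"])
q=proj(w,p-T[:,1]*.011);e,_=blob(w,q,"white",70);print("expected top centre",q,"seen",e)
E
```

```text
time: 15.7
eef_pos: [0.4881, -0.1572, 0.0151]
orientation: [-1.563, 0.002, -1.71]
ft_force: [-0.1, -0.4, 0.1]
gripper_width: 0.0854
time: 16.32
eef_pos: [0.4874, -0.1575, 0.015]
orientation: [-1.564, 0.002, -1.711]
ft_force: [-3.1, 0.4, 12.6]
gripper_width: 0.0402
t 16.325 pos [ 0.4874 -0.1575  0.015 ] F [-3.1  0.4 12.6] w 0.0402
shift mm in tool axes [-0.7  5.  -2.2] in target axes [-0.7  5.  -2.2]
turn deg [-0.41  0.07 -0.1 ]
time: 16.95
eef_pos: [0.4881, -0.1585, 0.2187]
orientation: [-1.556, 0.001, -1.711]
ft_force: [0.4, -0.8, -0.9]
gripper_width: 0.0397
t 16.95 pos [ 0.4881 -0.1585  0.2187] F [ 0.4 -0.8 -0.9] w 0.0397
shift mm in tool axes [-382.2   54.2   -3.5] in target axes [-382.2   45.3  -29.6]
turn deg [29.14  0.04 -0.05]
expected top centre (np.float64(319.35379093433016), np.float64(328.2645519998589)) seen ((319.4437561035156, 329.1415710449219), (125.69242858886719, 138.7566680908203), 178.91714477539062)
```

```bash
python3 -m pendant '-0.050 0 0 0 0 0;-0.050 0 0 0 0 0;-0.050 0 0 0 0 0;-0.050 0 0 0 0 0;-0.050 0 0 7.3 0 0;-0.050 0 0 7.3 0 0;-0.050 0 0 7.3 0 0;-0.032 0 0 7.2 0 0'; python3 -m pendant '0 0 0 0 0 0'; python3 - <<'E'
from m import *
plan(SEAT+PZ*(.072+.012)+TILT[:,2]*.0018,TILT)
E
```

```text
time: 18.0
eef_pos: [0.538, 0.2167, 0.2125]
orientation: [-1.074, -0.001, -1.71]
ft_force: [1.8, -0.7, -0.2]
gripper_width: 0.0397
time: 18.12
eef_pos: [0.5351, 0.2204, 0.2112]
orientation: [-1.078, -0.004, -1.701]
ft_force: [0.3, -0.4, -2.0]
gripper_width: 0.04
t 18.125 pos [0.5351 0.2204 0.2112] F [ 0.3 -0.4 -2. ] w 0.04
shift mm in tool axes [ -0.6  50.7 -16.6] in target axes [ -0.5  50.2 -18.1]
turn deg [ 1.75  0.67 -0.09]
```

```bash
python3 -m pendant '0 0 0 1.7 0.6 0;0 0.010 -0.018 0 0 0;0 0.020 0 0 0 0;0 0.020 0 0 0 0;0 0 0 0 0 0;0 0 0 0 0 0'; python3 - <<'E'
from m import *
plan(SEAT+PZ*(.072+.012)+TILT[:,2]*.0018,TILT)
w=r.read_camera("wrist");s=r.read_camera("side")
cv2.imwrite("pics/w8.png",np.hstack([cv2.resize(w["frame"][200:400,220:420],(400,400)),cv2.resize(s["frame"][110:210,220:320],(400,400))]))
E
```

```text
time: 18.88
eef_pos: [0.5485, 0.2117, 0.1616]
orientation: [-1.046, 0.002, -1.724]
ft_force: [-0.4, 0.1, -0.8]
gripper_width: 0.0399
t 18.875 pos [0.5485 0.2117 0.1616] F [-0.4  0.1 -0.8] w 0.0399
shift mm in tool axes [-7.1 -0.  -6. ] in target axes [-7.2 -0.  -5.9]
turn deg [-0.07 -0.67  0.24]
```

View pics/w8.png

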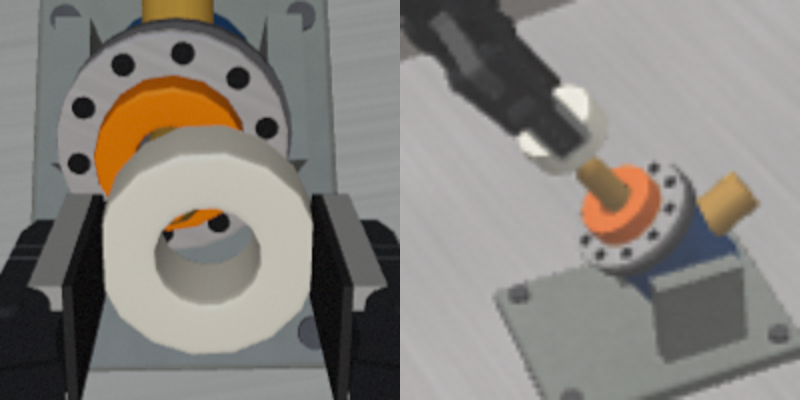

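The spacer is held squarely, but the pin sits left of it: the disc hub is centred on column 170 of the crop, the spacer on 208. That matches the planned −7 mm correction. I have used 11 pictures and will save the last one for the end.

```bash
python3 -m pendant '0 0 0 0 -0.7 0.2;-0.0072 0 -0.006 0 0 0;0 0 0 0 0 0;0 0 0 0 0 0'; cat > chk.py <<'E'
from m import *
def F():
    s=r.read_state();T=R.from_euler('xyz',s["orientation"]).as_matrix();print("F tool",(T.T@np.array(s["ft_force"])).round(1),"M",(T.T@np.array(s["torque"])).round(2))
E
python3 - <<'E'
from chk import *
plan(SEAT+PZ*(.072+.012)+TILT[:,2]*.0018,TILT)
w=r.read_camera("wrist");cv2.imwrite("pics/w9.png",w["frame"])
f=w["frame"];hsv=cv2.cvtColor(f,cv2.COLOR_BGR2HSV)
st=r.read_state();T=R.from_euler('xyz',st["orientation"]).as_matrix();p=np.array(st["eef_pos"])
# columns of orange hub (visible), expected hub top projected
m=(hsv[...,0]>4)&(hsv[...,0]<20)&(hsv[...,1]>200)&(hsv[...,2]>150)
for row in range(236,262,4):
    c=np.where(m[row,250:400])[0]+250; 
    if len(c):print(row,c.min(),c.max(),(c.min()+c.max())/2)
for a in(.018,.036): print("expected axis px at",a,proj(w,SEAT+PZ*a))
wh=(hsv[...,1]<60)&(hsv[...,2]>150)
for row in range(270,370,10):
    c=np.where(wh[row,262:385])[0]+262
    if len(c):print("white",row,c.min(),c.max(),(c.min()+c.max())/2)
E
```

```text
time: 19.48
eef_pos: [0.5443, 0.221, 0.1587]
orientation: [-1.045, -0.0, -1.71]
ft_force: [-0.1, 0.1, 0.4]
gripper_width: 0.0396
t 19.475 pos [0.5443 0.221  0.1587] F [-0.1  0.1  0.4] w 0.0396
shift mm in tool axes [1.5 0.3 0.2] in target axes [1.5 0.3 0.3]
turn deg [-0.13  0.12 -0.06]
236 303 338 320.5
240 296 343 319.5
244 293 349 321.0
248 290 351 320.5
252 287 353 320.0
256 285 356 320.5
260 284 357 320.5
expected axis px at 0.018 (np.float64(324.3679749284111), np.float64(264.68549833414875))
expected axis px at 0.036 (np.float64(324.38898136743427), np.float64(276.04681401470367))
white 280 280 370 325.0
white 290 285 361 323.0
white 300 276 370 323.0
white 310 272 375 323.5
white 320 272 375 323.5
white 330 272 375 323.5
white 340 273 374 323.5
white 350 276 371 323.5
white 360 283 364 323.5
```

```bash
python3 -m pendant '0 0.010 0 0 0 0;0 0.009 0 0 0 0;0 0.009 0 0 0 0;0 0.009 0 0 0 0;0 0.005 0 0 0 0;0 0 0 0 0 0'; python3 - <<'E'
from chk import *
plan(SEAT+PZ*(.018+.012)+TILT[:,2]*.0018,TILT);F()
E
```

```text
time: 20.27
eef_pos: [0.5663, 0.2185, 0.1241]
orientation: [-1.048, -0.001, -1.712]
ft_force: [0.3, 0.5, -0.6]
gripper_width: 0.0402
t 20.275 pos [0.5663 0.2185 0.1241] F [ 0.3  0.5 -0.6] w 0.0402
shift mm in tool axes [ 2.  13.2 -1.6] in target axes [ 2.  13.2 -1.6]
turn deg [0.03 0.04 0.05]
F tool [-0.6  0.6 -0.1] M [-0.57 -0.04  0.03]
```

```bash
python3 -m pendant '0 0.006 0 0 0 0;0 0.004 0 0 0 0;0 0.002 0 0 0 0;0 0.002 0 0 0 0;0 0.001 0 0 0 0;0 0 0 0 0 0'; python3 - <<'E'
from chk import *
plan(SEAT+PZ*(.018+.012)+TILT[:,2]*.0018,TILT);F()
E
```

```text
time: 21.02
eef_pos: [0.5727, 0.218, 0.114]
orientation: [-1.058, -0.008, -1.714]
ft_force: [-7.1, -1.4, -2.2]
gripper_width: 0.0399
t 21.025 pos [0.5727 0.218  0.114 ] F [-7.1 -1.4 -2.2] w 0.0399
shift mm in tool axes [ 2.5  1.2 -2.1] in target axes [ 2.5  1.2 -2.1]
turn deg [0.59 0.15 0.46]
F tool [ 2.4 -1.4 -7. ] M [-2.04  0.02 -0.53]
```

Sideways contact again, same direction as before, so I'll ease −z and +x a little and press.

```bash
python3 -m pendant '0.001 0.002 -0.002 0 0 0;0 0.002 0 0 0 0;0 0.001 0 0 0 0;0 0.001 0 0 0 0;0 0 0 0 0 0'; python3 - <<'E'
from chk import *
plan(SEAT+PZ*(.018+.012)+TILT[:,2]*.0018,TILT);F()
E
```

```text
time: 21.65
eef_pos: [0.573, 0.2179, 0.1128]
orientation: [-1.061, -0.009, -1.715]
ft_force: [-38.7, -2.5, 42.5]
gripper_width: 0.0398
t 21.65 pos [0.573  0.2179 0.1128] F [-38.7  -2.5  42.5] w 0.0398
shift mm in tool axes [ 2.4  0.1 -1.7] in target axes [ 2.4  0.  -1.7]
turn deg [0.77 0.12 0.5 ]
F tool [  8.3 -55.5 -12.4] M [-3.33 -0.02 -1.5 ]
```

Seated at the expected depth (0.0 mm off, 55 N axial). Releasing and retreating.

```bash
python3 -m pendant '0 -0.001 0 0 0 0;0 0 0 0 0 0;0 0 0 0 0 0;0 0 0 0 0 0;0 -0.030 0 0 0 0;0 -0.050 0 0 0 0;0 -0.040 0 0 0 0;0 0 0 0 0 0' 0; python3 - <<'E'
from chk import *
plan([.4783,-.2768,.12],DOWN)
w=r.read_camera("wrist");cv2.imwrite("pics/w10.png",w["frame"])
d=r.spot_point(w,"spacer")
for x in d[:2]: print("spacer",x["p"],x["xy"])
for x in r.spot_point(w,"strainer_disc")[:1]: print("disc",x["p"],x["xy"])
print("exp disc,spacer,top", [np.round(proj(w,SEAT+PZ*a),1) for a in(0,.018,.036,.052)])
hsv=cv2.cvtColor(w["frame"],cv2.COLOR_BGR2HSV)
e,k=blob(w,proj(w,SEAT+PZ*.03),"white",60);print(e)
s=r.read_camera("side")
for q in("strainer_disc","spacer","post_tip"):
    for x in r.spot_point(s,q)[:1]: print("side",q,x["p"],np.round(x["xy"],1))
print([np.round(proj(s,SEAT+PZ*a),1) for a in(0,.018,.052)])
E
```

```text
time: 22.65
eef_pos: [0.5182, 0.2293, 0.2195]
orientation: [-1.056, -0.004, -1.713]
ft_force: [-0.0, 0.4, -0.3]
gripper_width: 0.0855
t 22.65 pos [0.5182 0.2293 0.2195] F [-0.   0.4 -0.3] w 0.0855
shift mm in tool axes [506.3 104.  -22. ] in target axes [506.7  99.5  31.8]
turn deg [-2.952e+01  2.000e-02  2.200e-01]
spacer 0.7 [327.7, 248.6]
disc 0.58 [326.8, 239.0]
exp disc,spacer,top [array([329.3, 235.6]), array([329.7, 242.2]), array([330.2, 249.6]), array([330.6, 257.1])]
((327.849853515625, 250.83688354492188), (111.46952056884766, 115.84131622314453), 111.74225616455078)
side strainer_disc 0.9 [280.2 165.2]
side spacer 0.8 [272.  157.4]
side post_tip 0.54 [262.1 149. ]
[array([279. , 163.7]), array([274.4, 159.1]), array([265.3, 150. ])]
```

Spacer and disc agree with the expected positions. Now the cap.

```bash
python3 -m pendant '0.055 0 0 -7.4 0 0;0.055 0 0 -7.4 0 0;0.055 0 0 -7.4 0 0;0.055 0 0 -7.3 0 0;0.055 0 0 0 0 0;0.055 0 0 0 0 0;0.055 0 0 0 0 0;0.055 0 0 0 0 0'; python3 -m pendant '0.055 0.020 0 0 0 0;0 0.020 0 0 0 0;0 0 0 0 0 0'; python3 - <<'E'
from chk import *
plan([.4783,-.2768,.10],DOWN)
E
```

```text
time: 24.0
eef_pos: [0.4569, -0.1923, 0.2218]
orientation: [-1.527, -0.018, -1.72]
ft_force: [0.1, -0.8, -0.1]
gripper_width: 0.0853
time: 24.38
eef_pos: [0.4497, -0.2458, 0.1815]
orientation: [-1.53, -0.017, -1.722]
ft_force: [0.4, -0.4, 0.9]
gripper_width: 0.0856
t 24.375 pos [ 0.4497 -0.2458  0.1815] F [ 0.4 -0.4  0.9] w 0.0856
shift mm in tool axes [25.  83.2 29.6] in target axes [26.7 81.5 32.7]
turn deg [-2.3  -0.52  0.96]
```

```bash
python3 -m pendant '0 0 0 -2.3 -0.5 1.0;0.0267 0.040 0.0327 0 0 0;0 0.040 0 0 0 0;0 0 0 0 0 0;0 0 0 0 0 0'; python3 - <<'E'
from chk import *
plan([.4783,-.2768,.026],DOWN)
w=r.read_camera("wrist");f=w["frame"];cv2.imwrite("pics/w11.png",f)
for d in r.spot_point(w,"cap")[:3]: print(round(d["p"],2),np.round(d["xy"],0),onz(w,d["xy"],.003).round(4))
st=r.read_state();q=proj(w,[.4783,-.2768,.023]);e,k=blob(w,q,"red",75);print(q,e,onz(w,e[0],.021).round(4))
hsv=cv2.cvtColor(f,cv2.COLOR_BGR2HSV);cs,_=cv2.findContours(((hsv[...,2]>200)&(k>0)).astype(np.uint8),0,1)
for c in cs:
    if len(c)>30: print("bright",cv2.fitEllipse(c))
print("exp grip top",proj(w,[.4783,-.2768,.043]),"v",np.percentile(hsv[...,2][k>0],[10,30,50,70,90]))
E
```

```text
time: 25.0
eef_pos: [0.4806, -0.2763, 0.105]
orientation: [-1.565, -0.0, -1.71]
ft_force: [0.3, 0.8, 0.6]
gripper_width: 0.0854
t 25.0 pos [ 0.4806 -0.2763  0.105 ] F [0.3 0.8 0.6] w 0.0854
shift mm in tool axes [ 0.8 79.  -2.7] in target axes [ 0.8 79.  -2.2]
turn deg [-0.31  0.14  0.03]
0.79 [387. 403.] [ 0.3551 -0.3071  0.003 ]
0.68 [320. 249.] [ 0.4778 -0.2748  0.003 ]
(np.float64(322.92506858805325), np.float64(257.33141977999003)) ((321.223388671875, 255.47341918945312), (78.61627960205078, 81.00470733642578), 178.05563354492188) [ 0.479  -0.2759  0.021 ]
bright ((321.39801025390625, 257.68438720703125), (74.49927520751953, 77.80858612060547), 92.05694580078125)
exp grip top (np.float64(322.8861326344717), np.float64(268.42811088352835)) v [144. 244. 248. 251. 253.]
```

```bash
python3 -m pendant '0.0004 0.020 -0.0021 -0.3 0 0;0 0.025 0 0 0 0;0 0.020 0 0 0 0;0 0.015 0 0 0 0;0 0 0 0 0 0;0 0 0 0 0 0'; python3 -m pendant '0 0 0 0 0 0;0 0 0 0 0 0;0 0 0 0 0 0;0 0 0 0 0 0;0 0 0 0 0 0;0 0 0 0 0 0' 1 70; python3 - <<'E'
from chk import *
plan([.4785,-.2766,.026],DOWN)
E
```

```text
time: 25.85
eef_pos: [0.4784, -0.277, 0.0245]
orientation: [-1.57, -0.001, -1.711]
ft_force: [-0.4, -0.1, -0.2]
gripper_width: 0.0855
time: 26.6
eef_pos: [0.4781, -0.2769, 0.0242]
orientation: [-1.571, -0.0, -1.711]
ft_force: [-0.9, -0.1, 5.1]
gripper_width: 0.0279
t 26.6 pos [ 0.4781 -0.2769  0.0242] F [-0.9 -0.1  5.1] w 0.0279
shift mm in tool axes [-0.3 -1.8  0.4] in target axes [-0.3 -1.8  0.4]
turn deg [0.01 0.08 0.03]
```

```bash
python3 -m pendant '0 -0.020 0 0 0 0;0 -0.060 0 0 0 0;-0.050 -0.060 0 0 0 0;-0.050 -0.060 0 0 0 0;-0.050 0 0 0 0 0;-0.050 0 0 0 0 0;-0.050 0 0 0 0 0;-0.050 0 0 0 0 0'; python3 -m pendant '-0.050 0 0 7.5 0 0;-0.050 0 0 7.5 0 0;-0.050 0 0 7.5 0 0;-0.030 0 0 7.5 0 0;0 0 0 0 0 0'; python3 - <<'E'
from chk import *
plan(SEAT+PZ*(.070+.0212),TILT)
E
```

```text
time: 27.6
eef_pos: [0.5169, 0.0021, 0.1996]
orientation: [-1.572, -0.0, -1.711]
ft_force: [0.7, 0.8, -0.3]
gripper_width: 0.0272
time: 28.22
eef_pos: [0.5392, 0.173, 0.1973]
orientation: [-1.083, -0.009, -1.704]
ft_force: [0.1, -0.8, -1.1]
gripper_width: 0.0279
t 28.225 pos [0.5392 0.173  0.1973] F [ 0.1 -0.8 -1.1] w 0.0279
shift mm in tool axes [-47.1  26.2 -20.8] in target axes [-46.8  25.6 -22.3]
turn deg [2.06 0.66 0.22]
```

```bash
python3 -m pendant '0 0 0 2.0 0.6 0.2;-0.024 0 -0.011 0 0 0;-0.023 0 -0.011 0 0 0;0 0.025 0 0 0 0;0 0 0 0 0 0;0 0 0 0 0 0'; python3 - <<'E'
from chk import *
plan(SEAT+PZ*(.070+.0212),TILT)
w=r.read_camera("wrist");f=w["frame"];cv2.imwrite("pics/w12.png",f);hsv=cv2.cvtColor(f,cv2.COLOR_BGR2HSV)
red=((hsv[...,0]<4)|(hsv[...,0]>172))&(hsv[...,1]>120)
o=(hsv[...,0]>4)&(hsv[...,0]<20)&(hsv[...,1]>200)&(hsv[...,2]>150)
wh=(hsv[...,1]<60)&(hsv[...,2]>165)
for n,m in(("red",red),("orange",o),("white",wh)):
    for row in range(220,330,10):
        c=np.where(m[row,240:410])[0]+240
        if len(c)>15: print(n,row,c.min(),c.max(),(c.min()+c.max())/2)
print([np.round(proj(w,SEAT+PZ*a),1) for a in(0,.018,.036)])
E
```

```text
time: 28.98
eef_pos: [0.5433, 0.2124, 0.1664]
orientation: [-1.047, 0.0, -1.726]
ft_force: [0.4, 0.1, -0.7]
gripper_width: 0.0275
t 28.975 pos [0.5433 0.2124 0.1664] F [ 0.4  0.1 -0.7] w 0.0275
shift mm in tool axes [-7.1 -0.5 -5.6] in target axes [-7.1 -0.4 -5.6]
turn deg [-0.01 -0.71  0.41]
red 250 302 345 323.5
red 260 287 361 324.0
red 270 278 364 321.0
red 280 272 374 323.0
red 290 268 378 323.0
red 300 266 381 323.5
red 310 287 360 323.5
red 320 285 362 323.5
[array([309.4, 257.8]), array([308.6, 267.5]), array([307.6, 278.7])]
```

```bash
python3 -m pendant '0 0 0 0 -0.7 0.3;-0.0072 0 -0.0056 0 0 0;0 0 0 0 0 0;0 0 0 0 0 0'; python3 - <<'E'
from chk import *
plan(SEAT+PZ*(.070+.0212),TILT);F()
E
```

```text
time: 29.52
eef_pos: [0.5389, 0.2225, 0.1631]
orientation: [-1.047, -0.001, -1.709]
ft_force: [-0.4, -0.6, -0.8]
gripper_width: 0.0274
t 29.525 pos [0.5389 0.2225 0.1631] F [-0.4 -0.6 -0.8] w 0.0274
shift mm in tool axes [ 2.2 -0.4  1.1] in target axes [ 2.2 -0.4  1.1]
turn deg [-0.03  0.17 -0.02]
F tool [ 0.6  0.5 -0.7] M [-0.6   0.05  0.01]
```

```bash
python3 -m pendant '0.001 0.008 0.0003 0 0 0;0 0.008 0 0 0 0;0 0.006 0 0 0 0;0 0.004 0 0 0 0;0 0 0 0 0 0;0 0 0 0 0 0'; python3 - <<'E'
from chk import *
plan(SEAT+PZ*(.036+.0212),TILT);F()
E
```

```text
time: 30.28
eef_pos: [0.5521, 0.2192, 0.1408]
orientation: [-1.047, -0.001, -1.71]
ft_force: [-0.7, -0.0, -0.8]
gripper_width: 0.0274
t 30.275 pos [0.5521 0.2192 0.1408] F [-0.7 -0.  -0.8] w 0.0274
shift mm in tool axes [0.8 7.5 0.5] in target axes [0.8 7.5 0.5]
turn deg [-0.03  0.13 -0.  ]
F tool [ 0.1  0.3 -0.9] M [-0.57 -0.    0.05]
```

```bash
python3 -m pendant '0 0.003 0 0 0 0;0 0.003 0 0 0 0;0 0.002 0 0 0 0;0 0.001 0 0 0 0;0 0.001 0 0 0 0;0 0 0 0 0 0'; python3 - <<'E'
from chk import *
plan(SEAT+PZ*(.036+.0212),TILT);F()
E
```

```text
time: 31.02
eef_pos: [0.5559, 0.2188, 0.1344]
orientation: [-1.046, 0.001, -1.71]
ft_force: [-29.2, -0.3, 42.8]
gripper_width: 0.0278
t 31.025 pos [0.5559 0.2188 0.1344] F [-29.2  -0.3  42.8] w 0.0278
shift mm in tool axes [0.9 0.1 0.5] in target axes [0.9 0.1 0.5]
turn deg [-0.07  0.08 -0.14]
F tool [  4.3 -51.5  -3.5] M [-1.65 -0.06 -1.18]
```

Home at the nominal depth (0.1 mm off, 51 N axial). Releasing and retreating, then the final look.

```bash
python3 -m pendant '0 -0.001 0 0 0 0;0 0 0 0 0 0;0 0 0 0 0 0;0 0 0 0 0 0;0 -0.030 0 0 0 0;0 -0.050 0 0 0 0;0 -0.030 0 0 0 0;0 0 0 0 0 0' 0; python3 -m pendant '0 0 0 0 0 0;0 0 0 0 0 0'; python3 - <<'E'
from chk import *
plan(SEAT+PZ*.15,TILT)
w=r.read_camera("wrist");s=r.read_camera("side");t=r.read_camera("top")
cv2.imwrite("pics/w13.png",np.hstack([w["frame"][130:430,170:470],cv2.resize(s["frame"][120:220,220:320],(300,300)),cv2.resize(t["frame"][160:310,150:350],(200,150)).repeat(2,0)]))
for q,a in(("strainer_disc",0),("spacer",.018),("cap",.036)):
    print(q,[(round(x["p"],2),np.round(x["xy"],1)) for x in r.spot_point(s,q)[:2]],np.round(proj(s,SEAT+PZ*a),1))
for q,p0 in(("air_cap",(388,307.1)),("mixing_cup",(363.7,234.3)),("spatula",(266.1,279.9))):
    print(q,[np.round(x["xy"],1) for x in r.spot_point(s,q)[:1]],"was",p0)
E
```

```text
time: 32.02
eef_pos: [0.5021, 0.2273, 0.2299]
orientation: [-1.045, 0.002, -1.709]
ft_force: [0.5, -0.8, 0.3]
gripper_width: 0.0852
time: 32.28
eef_pos: [0.5021, 0.2258, 0.227]
orientation: [-1.047, -0.003, -1.711]
ft_force: [0.8, 0.1, 0.6]
gripper_width: 0.0853
t 32.275 pos [0.5021 0.2258 0.227 ] F [0.8 0.1 0.6] w 0.0853
shift mm in tool axes [ 0.3 14.6  1.1] in target axes [ 0.3 14.6  1.1]
turn deg [0.01 0.15 0.11]
strainer_disc [(0.79, array([278.6, 165.3]))] [279.  163.7]
spacer [(0.44, array([274.2, 158.7]))] [274.4 159.1]
cap [(0.83, array([314.9, 452.6])), (0.71, array([268.5, 155.4]))] [269.7 154.3]
air_cap [array([382.6, 308.3])] was (388, 307.1)
mixing_cup [array([365.1, 232.3])] was (363.7, 234.3)
spatula [array([265.9, 276.9])] was (266.1, 279.9)
```

View pics/w13.png

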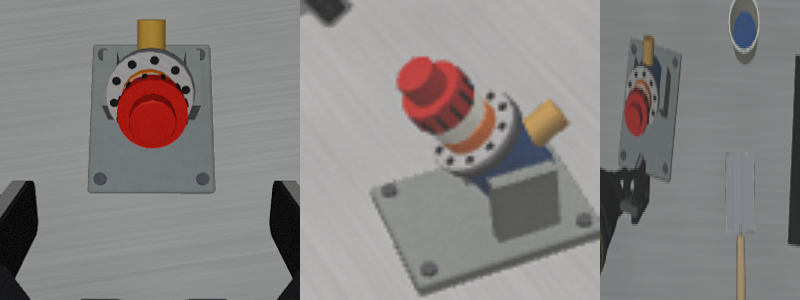

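The stack is tight with no gaps: disc, white ring, then red cap. The gripper is open and clear, and the bystanders are in place to within detection noise. Handing in.

```bash
python3 -c "
from plant import r
print(r.close_job())"
```

```text
the job is handed in; nothing more can be done
None
```

The strainer is back together on the pin: disc with the orange hub up, then the spacer, then the middle-sized cap from the mat. I handed the job in at about 32 s, but no verdict was reported.

- **Seating:** Each part stopped within about 0.1 mm of its nominal depth along the pin. The final axial push was about 31 N on the disc, 55 N on the spacer and 51 N on the cap. The last side view shows a tight stack with no gaps, and the detected positions are within about 2 px of where they should be.
- **Release:** The gripper is open and clear of the stack, with the wrist force near zero.
- **Bystanders:** The cup, spatula and air cap were detected within 2–6 px of their starting places (under about 10 mm). That is detection scatter, as the arm never came near the cup or the spatula, and there was no sign of contact with the air cap.

**What went wrong or disagreed:**
- My first row was typed in mm instead of m. It was clipped to a harmless 62 mm move in free air.
- The cameras disagreed by 2–5 mm on where the seat is sideways. I settled it by looking at the pin through the disc's bore.
- The disc and the spacer touched the pin sideways while sliding on (about 16 N and 7 N), which I eased with small shifts. After that, the gripper sat about 2.5 mm to one side of my estimate of the pin axis, within what the clearance and the camera error explain.

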